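# Empty the counting cup and hold it down in the sprung tare cradle

## Task

Pick up the orange counting cup, tip all five steel balls out of it into the open blue parts bin beside it, then stand the empty cup upright in the ring of the sprung cradle and push it down until the ring is nearly at the bottom of its travel. Finish while still gripping the cup and holding it pressed down, so that the tare station can zero; leave the bin, the dropper bottle, the black tape roll and the green pad where they stand.

Things in the scene. Friction and masses are not known exactly. Their poses are not given: they have to be found in the camera images.
- cup_center (a point): Centre of the orange open-topped round counting cup (on its axis, half-way up its 85 mm, 42.5 mm above its underside); 0.12 kg; z points out of its mouth. Top part: a straight round grip band, 56 mm diameter, from 51 to 85 mm (rim) above the underside, to be gripped from above with the finger tips over the flange. Walls 3 mm, mouth 50 mm wide inside. Starts upright on the worktop, balls inside.
- cup_seat (a point): Point on the cup's axis in the plane of its flange's underside, 46 mm above the cup's underside; it lies on point ring_top when the cup is seated. The flange is 68 mm in diameter, from 46 to 51 mm above the underside. Below it the cup's body tapers from 48 mm diameter to 42 mm at the bottom.
- ball_1_center (a point): Centre of one of the five steel balls, 14 mm diameter, 11 g; starts inside the cup. They roll out freely once the cup is tipped a little past level.
- ball_2_center (a point): Centre of another of the five steel balls, 14 mm diameter, 11 g; starts inside the cup. They roll out freely once the cup is tipped a little past level.
- ball_3_center (a point): Centre of another of the five steel balls, 14 mm diameter, 11 g; starts inside the cup. They roll out freely once the cup is tipped a little past level.
- ball_4_center (a point): Centre of another of the five steel balls, 14 mm diameter, 11 g; starts inside the cup. They roll out freely once the cup is tipped a little past level.
- ball_5_center (a point): Centre of another of the five steel balls, 14 mm diameter, 11 g; starts inside the cup. They roll out freely once the cup is tipped a little past level.
- bin: Blue open-topped parts bin, loose, 0.3 kg, 140 mm along its x, 96 mm along its y, walls 3 mm thick and 62 mm high except the front (-x) wall, 31 mm high; inside about 134 x 90 mm. Origin: centre of its underside; z up.
- ring_top (a point): Centre of the upper face of the sprung cradle's aluminium ring, 80 mm above the worktop when not pressed; moves down with the ring. Hole 53 mm diameter, outside 80 mm, 8 mm thick. The cup's tapered body goes down through the hole and its flange comes to rest on the ring. Four black spring sleeves, 16 mm diameter, on a 106 mm circle, tops 1 mm below the ring's face.
- cradle: Grey base of the sprung cradle, 124 mm square, 10 mm high, fixed to the worktop, with a small black display block on its -x side. Origin: centre of its underside, right below the ring. Free space for the cup below the ring down to a rubber disc 12 mm above the worktop.
- cradle_ring (a joint): How far the ring is pressed straight down (m): 0 at rest at the top, 0.018 at the bottom stop. Springs push it up with 4 N at the top, growing by 0.5 N per mm to 13 N at the stop; about 11.5 N of push holds it at 0.015. The cup's own weight does not move it.
- flux: Amber dropper bottle with a black cap, 34 mm diameter, 102 mm tall, loose bystander. Origin: centre of its underside.
- tape: Roll of black tape lying flat, 64 mm diameter, 19 mm high, loose bystander. Origin: centre of its underside.
- pad: Small green and black cleaning pad, 24 x 44 x 13 mm, loose bystander. Origin: centre of its underside.

How it is judged:
On the way, in this order (a step that is already met when the one before it is completed fails the run):
1. All five balls are in the blue bin (x of ball_1_center in the frame of bin between -0.066 and 0.068 m and y of ball_1_center in the frame of bin between -0.045 and 0.045 m and z of ball_1_center in the frame of bin between 0 and 0.05 m and x of ball_2_center in the frame of bin between -0.066 and 0.068 m and y of ball_2_center in the frame of bin between -0.045 and 0.045 m and z of ball_2_center in the frame of bin between 0 and 0.05 m and x of ball_3_center in the frame of bin between -0.066 and 0.068 m and y of ball_3_center in the frame of bin between -0.045 and 0.045 m and z of ball_3_center in the frame of bin between 0 and 0.05 m and x of ball_4_center in the frame of bin between -0.066 and 0.068 m and y of ball_4_center in the frame of bin between -0.045 and 0.045 m and z of ball_4_center in the frame of bin between 0 and 0.05 m and x of ball_5_center in the frame of bin between -0.066 and 0.068 m and y of ball_5_center in the frame of bin between -0.045 and 0.045 m and z of ball_5_center in the frame of bin between 0 and 0.05 m), for 0.2 s.
2. The cup stands upright in the ring, its flange on the ring (distance between cup_seat and ring_top below 0.006 m and angle between cup_center's own z axis and vertical below 0.12 rad and contact force between cup and cradle_ring above 0.3 N), for 0.1 s.
At the end, for the whole second after the job is handed in: All five balls lie in the blue bin; the gripper still holds the cup, which stands upright (within 7 degrees) in the cradle's ring with its flange within 6 mm of the ring's upper face and centre, and presses the ring down by at least 12 of its 18 mm with more than 5 N, at rest (all of step 1 and distance between cup_seat and ring_top below 0.006 m and angle between cup_center's own z axis and vertical below 0.12 rad and value of joint cradle_ring above 0.012 m and contact force between cup and cradle_ring above 5 N and contact force between the fingers and cup above 2 N and linear speed of cup below 0.02 m/s); the arm keeps its last pose, push and grip.
It fails at once if The bin is shifted by more than 40 mm (distance of bin from where it was at the start of the episode above 0.04 m).
It fails at once if The dropper bottle is shifted by more than 30 mm (distance of flux from where it was at the start of the episode above 0.03 m).
It fails at once if The tape roll is shifted by more than 30 mm (distance of tape from where it was at the start of the episode above 0.03 m).
It fails at once if The cleaning pad is shifted by more than 30 mm (distance of pad from where it was at the start of the episode above 0.03 m).
It also fails if it takes over 64 s, if anything falls off the work surface, if the arm or the gripper's body presses on something with over 40 N, if the wrist force passes 120 N, or if a joint passes its speed limit or range.

## Robot

A 6-joint arm with a two-finger parallel gripper is mounted at the origin on a cart in front of the work surface, level with it; the furniture and walls round the work are solid. World frame = base frame: x ahead of the robot, y to its left, z up, the work surface at z = 0. Lengths are in m, angles in rad, forces in N, time in s.
With the tool pointing down it reaches from about 0.35 to 0.775 m from the base axis. Payload 7.3 kg.
Tool frame: the origin (TCP) lies on the centre line of the jaws, within the pads' length; the fingertips stand 17 mm ahead of it and the grasp point (between the pads) lies 2 mm behind it (robot.tip_extent is the distance from the TCP to the fingertips, in m); z points along the fingers, y is the line along which they close (so a half turn about z gives the same grasp; the last joint's range is limited). The gripper opens to 92 mm and grips with 3 to 60 N. Pads are 19 mm wide; open, the fingers measure 130 mm over their backs; the gripper's body (75 mm by 190 mm) begins 47 mm behind the grasp point.
Start: joints at [1.119, 0.342, 1.524, -0, 1.275, -0.146], TCP at [0.158, 0.501, 0.244] pointing down, gripper open.
Joint ranges: [-2.53, 2.53], [-0.77, 2.02], [0.04, 2.7], [-1, 4.14], [0.28, 2.66], [-3.11, 3.11]. Speed limits (rad/s): [2.57, 2.57, 3.14, 3.14, 3.14, 3.14].

## Interface

Orientations are given as [roll, pitch, yaw] about the fixed x, y, z axes, in that order (R = Rz(yaw) Ry(pitch) Rx(roll)).
In Python, from cell import robot gives the robot as it stands.
- The arm moves only by the tool step_arm, never from a script. Its argument "motion" is a list of rows, each a list of 2 entries, a list of its own where there are three numbers: the shift along the tool's x, y, z in units of 60 mm (1.0 is 60 mm), then the turn about the tool's z in rad. In form: [[[x, y, z], spin], ...]. A call has 1 to 10 rows; each row is the pose to reach, as a shift and turn from the pose commanded when the call began, along the tool's axes at that moment; what a row does not reach only later rows make up. A row lasts 1/8 s, in which the tool goes at most 62.5 mm and 10.7 degrees, less where a joint would pass 70% of its speed; a pose out of reach is approached as far as the arm can. A call with a gripper value outside its range is refused whole. "hand" is the closure in counts, from 0 (fully open) to 255 (shut), set as the call begins (left out, the last holds). The fingers move at their own pace and stop on an object; "squeeze" is the grip in N (left out, the last holds). Time passes only in rows, so rows that repeat a pose let the fingers close. It gives the time, the measured TCP pose, the force, the opening and the grip force at its end, in the units of the state.
- robot.observe(): the state, without advancing time (a new reading comes with each control period).
- robot.read_camera(name): name is "side" or "top" or "wrist"; returns a dict with "pixels" (400x640x3 uint8, red, green, blue), "intrinsics" (3x3 intrinsics, pixels), "k1" (the pictures are not rectified: a ray, as slopes to the right and down, at radius r is drawn at 1 + k1 r^2 times it, then the intrinsics apply), "xyz" and "rotation" of the camera in the world; the wrist camera has in their place "T_tool_cam" (4x4, takes a point from camera to tool coordinates, whose origin is the TCP and whose axes are the flange's). Camera axes: x right, y up, looking along -z (the intrinsics and any distortion apply to the point x, -y, -z); pixel columns grow to the right and rows downward; lengths in m; the calibration is good to about 2 mm. A picture is of the moment at which its call begins: read the wrist's pose just before it. There is no depth.
- robot.hand_in(): hands the job in; it is judged then, once.
The state is a dict: "time": time; "qpos": joint angles; "qvel": joint speeds; "joint_efforts": joint torques, N m; "tool_pos": TCP position; "tool_rot": TCP orientation; "contact_force": force on the tool from outside, world axes, zero at the start; "torque": the same for the moment, N m; "opening": finger opening in m; "grip_force": force on a finger pad.
Only numpy, scipy, OpenCV 4.12 (cv2) and the standard library are available. Lean on these libraries where they do the work, as an engineer would, in place of code of your own. Each camera call takes 0.05 s, during which the arm holds its last target. There are 200 camera calls.

## Working session

There is one attempt and no reset: what is moved stays moved. The work goes in short steps, Python scripts to look and compute and a tool call to move; the robot and the scene stay as the last step left them, time stands still between calls to the robot, and variables do not carry over. Pictures are saved under pics/ and viewed, at most 10 in all, crops included, and the job is handed in when it is done.

Besides the shell and the picture viewer there is one more tool, called in YAML: its name, and indented under it one key for each argument. step_arm: Moves the arm, as the interface text tells. Its arguments: {"type":"object","properties":{"motion":{"type":"array"},"hand":{"type":"number"},"squeeze":{"type":"number"}},"required":["motion"]}

```bash
ls; mkdir -p pics
cat > h.py <<'E'
import numpy as np, cv2
from cell import robot
from scipy.spatial.transform import Rotation as R
def pose(s=None):
    s=s or robot.observe(); T=np.eye(4); r=np.array(s['tool_rot'])
    T[:3,:3]=R.from_euler('xyz',r).as_matrix() if r.size==3 else r
    T[:3,3]=s['tool_pos']; return T
def cam(name):
    T0=pose(); c=robot.read_camera(name)
    if name=='wrist': T=T0@np.array(c['T_tool_cam'])
    else:
        T=np.eye(4); r=np.array(c['rotation']); T[:3,:3]=r if r.shape==(3,3) else R.from_euler('xyz',r).as_matrix(); T[:3,3]=c['xyz']
    return c,T
def save(c,fn): cv2.imwrite('pics/'+fn,c['pixels'][:,:,::-1])
def dist(c): return np.array([c['k1'],0,0,0.])
def ray(c,T,px):
    u=cv2.undistortPoints(np.array([[px]],float),np.array(c['intrinsics']),dist(c))[0,0]
    return T[:3,3],T[:3,:3]@np.array([u[0],-u[1],-1])
def onz(c,T,px,z):
    o,d=ray(c,T,px); return o+d*(z-o[2])/d[2]
def proj(c,T,P):
    p=(np.linalg.inv(T)@np.r_[P,1])[:3]*[1,-1,-1]
    return cv2.projectPoints(p.reshape(1,1,3),np.zeros(3),np.zeros(3),np.array(c['intrinsics']),dist(c))[0].ravel()
E
python3 - <<'E'
from h import *
s=robot.observe(); print(s)
for n in ['top','side']:
    c,T=cam(n); save(c,n+'0.png'); print(n,np.round(T,3).tolist(),c['k1'],np.array(c['intrinsics']).tolist())
E
```

```text
pics
{'time': 0.0, 'qpos': array([ 1.11900123e+00,  3.42727849e-01,  1.52500041e+00, -3.61572841e-05,
        1.27536947e+00, -1.45986996e-01]), 'qvel': array([-3.71078953e-04, -1.56617826e-04, -1.31152607e-03,  2.49080665e-03,
        7.95532102e-05,  1.07087380e-03]), 'joint_efforts': array([-5.51544508e-04, -4.31241131e+01, -2.44224590e+01,  7.17566279e-02,
        5.58353914e-02, -1.20331633e-04]), 'tool_pos': array([0.15787898, 0.50031414, 0.24304807]), 'tool_rot': array([-3.14009855e+00, -1.84735375e-04,  2.83579497e+00]), 'contact_force': array([ 0.46593561, -0.29286875, -0.33885796]), 'torque': array([0.04782442, 0.00413904, 0.00682193]), 'grip_force': 0.0, 'opening': 0.09179699876160735}
top [[0.029, 0.997, -0.078, 0.445], [-1.0, 0.029, -0.0, -0.026], [0.002, 0.078, 0.997, 1.16], [0.0, 0.0, 0.0, 1.0]] 0.007650828579152715 [[489.4768408547076, 0.0, 307.98262013169636], [0.0, 489.4768408547076, 199.5363435812403], [0.0, 0.0, 1.0]]
side [[0.886, 0.207, -0.416, -0.006], [-0.465, 0.401, -0.79, -1.083], [0.003, 0.892, 0.451, 0.697], [0.0, 0.0, 0.0, 1.0]] -0.04277075993918318 [[496.9814302662865, 0.0, 324.7496404182237], [0.0, 496.9814302662865, 206.78617831351377], [0.0, 0.0, 1.0]]
```

View pics/top0.png

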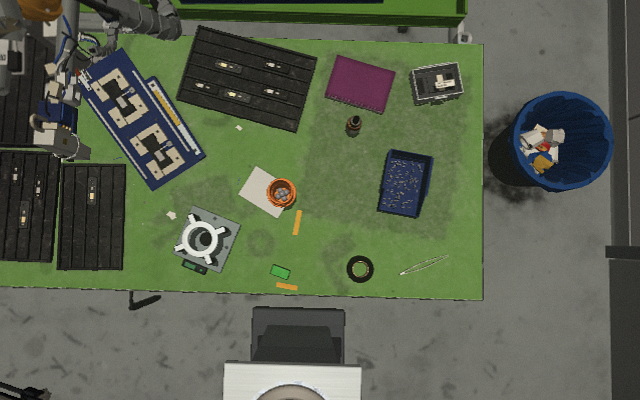

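View pics/side0.png

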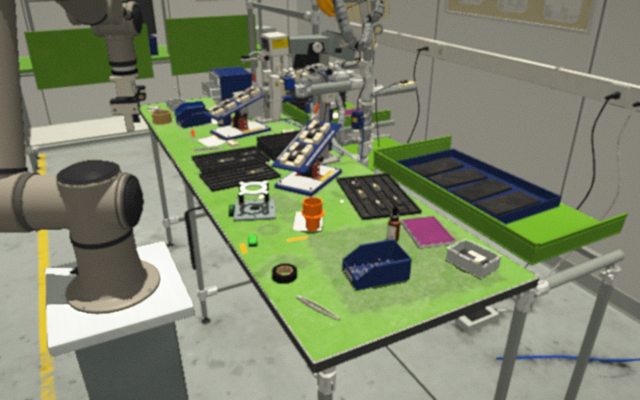

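The top picture shows the cup rim at (281,193), the ring at (203,239), the bin at (405,184), the bottle at (353,123), the tape at (360,268) and the pad at (281,271). The side picture shows the bin's low wall at (345,265), facing the robot.

Run:
```python
from h import *
c,T=cam('top'); im=c['pixels']
for n,p,z in [('cup',(281,193),.085),('ring',(203,239),.08),('bin',(405,184),.05),('flux',(354,121),.1),('tape',(360,268),.019),('pad',(281,271),.013)]:
    print(n,np.round(onz(c,T,p,z),3))
hsv=cv2.cvtColor(im,cv2.COLOR_RGB2HSV)
m=cv2.inRange(hsv,(2,140,90),(16,255,255)); m[:160]=0;m[225:]=0;m[:,:255]=0;m[:,310:]=0
ys,xs=np.nonzero(m); (e)=cv2.fitEllipse(cv2.convexHull(np.c_[xs,ys].astype(np.int32))); print('cup ell',e)
crop=np.hstack([cv2.resize(im[145:225,370:440],None,fx=5,fy=5,interpolation=cv2.INTER_CUBIC),cv2.resize(im[195:275,165:245],None,fx=5,fy=5,interpolation=cv2.INTER_CUBIC)])
cv2.imwrite('pics/crop1.png',crop[:,:,::-1]); print(crop.shape)
```

```text
cup [0.541 0.034 0.085]
ring [0.435 0.202 0.08 ]
bin [ 0.573 -0.246  0.05 ]
flux [ 0.704 -0.122  0.1  ]
tape [ 0.379 -0.151  0.019]
pad [0.366 0.032 0.013]
cup ell ((281.2208557128906, 192.37950134277344), (28.865524291992188, 29.190654754638672), 158.58013916015625)
(400, 750, 3)
```

View pics/crop1.png

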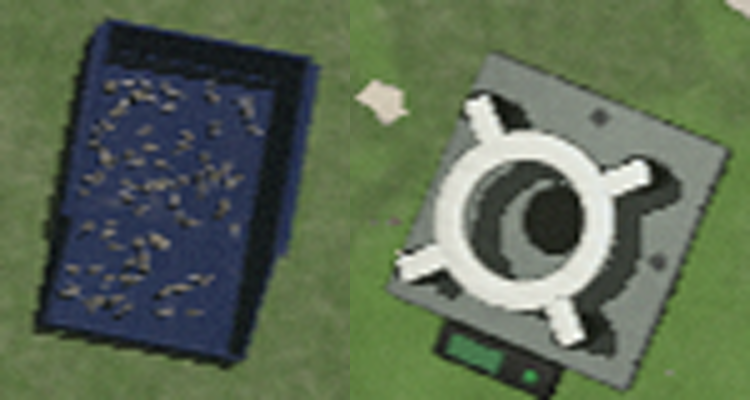

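The left crop shows the bin: rear corners near top-image pixels (391,149) and (434,157), front low-wall corners near (378,211) and (418,218). The right crop shows the ring centred near (200,239). I'll travel to above the cup now.

step_arm:
  motion:
    - [[-0.84, -0.55, 0], 0]
    - [[-1.7, -1.1, 0], 0]
    - [[-2.5, -1.65, 0], 0]
    - [[-3.4, -2.2, 0], 0]
    - [[-4.2, -2.75, 0], 0]
    - [[-5.05, -3.3, 0], 0]
    - [[-5.9, -3.85, 0], 0]
    - [[-6.7, -4.4, 0], 0]
    - [[-7.6, -4.95, 0], 0]
    - [[-8.4, -5.5, 0], 0]
  hand: 0
  squeeze: 20

```text
time: 1.4
tool_pos: [0.5404, 0.0324, 0.2435]
tool_rot: [3.141, -0.0, 2.835]
contact_force: [1.5, 0.0, -0.7]
opening: 0.0918
grip_force: 0.0
```

Run:
```python
from h import *
s=robot.observe(); print(s['time'],s['tool_pos'],s['tool_rot'],s['qpos'])
c,T=cam('wrist'); save(c,'w1.png'); print(np.round(c['T_tool_cam'],3).tolist(), c['k1'], c['intrinsics'][0])
print(proj(c,T,[.541,.034,.085]))
c,T=cam('top')
for p,z in [((391,149),.062),((433.6,157.4),.062),((377.6,211),.031),((418,218),.031),((200.4,239),.08),((281.2,192.4),.085)]: print(np.round(onz(c,T,p,z),4))
```

```text
1.4 [0.5403762  0.03243231 0.24349514] [ 3.14133973e+00 -2.11511332e-04  2.83541963e+00] [-8.18206227e-02  3.72244133e-01  1.47929761e+00  3.05591833e-04
  1.29020086e+00 -1.34652855e+00]
[[0.001, 0.969, 0.248, 0.067], [1.0, -0.001, -0.001, -0.001], [-0.0, 0.248, -0.969, -0.141], [0.0, 0.0, 0.0, 1.0]] -0.051123136378949746 [290.79370185   0.         323.74551203]
[326.01673625 190.27592994]
[ 0.6508 -0.2111  0.062 ]
[ 0.6344 -0.3078  0.062 ]
[ 0.511  -0.1877  0.031 ]
[ 0.4976 -0.2811  0.031 ]
[0.4351 0.2075 0.08  ]
[0.5426 0.0332 0.085 ]
```

View pics/w1.png

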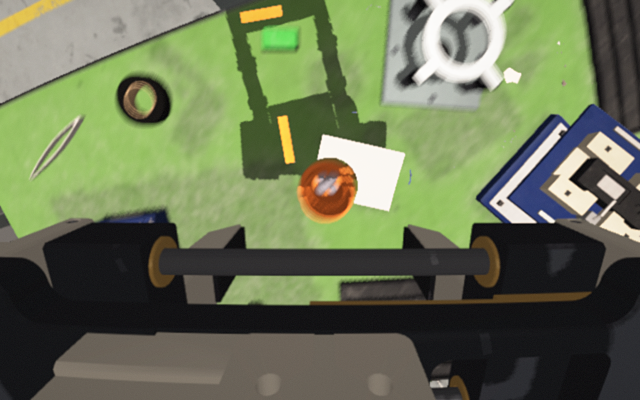

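The wrist view shows the cup's rim centred near (327,189), matching the prediction (326,190). Moves can only shift and spin, so before gripping I'll check in free space how the arm handles an out-of-reach pose, and whether it tilts.

step_arm:
  motion:
    - [[-0.8, 0.3, 0], 0]
    - [[-1.6, 0.6, 0], 0]
    - [[-2.4, 0.9, 0], 0]
    - [[-3.2, 1.2, 0], 0]
    - [[-3.8, 1.4, 0], 0]
    - [[-4.4, 1.6, 0], 0]
    - [[-5.0, 1.8, 0], 0]
    - [[-5.0, 1.8, 0], 0]

```text
time: 2.5
tool_pos: [0.8346, 0.0467, 0.2255]
tool_rot: [3.139, 0.001, 2.836]
contact_force: [0.1, -0.5, -0.8]
opening: 0.0919
grip_force: 0.0
```

Run:
```python
from h import *
s=robot.observe(); print(s['time'],s['tool_pos'],s['tool_rot'],s['qpos'])
```

```text
2.5 [0.83455727 0.04666697 0.22545595] [3.13939860e+00 6.93059828e-04 2.83627411e+00] [-0.03636895  1.14910083  0.0448693   0.0020757   1.94637064 -1.3010849 ]
```

step_arm:
  motion:
    - [[-1.0, 0.36, 0], 0]
    - [[-2.0, 0.7, 0], 0]
    - [[-3.0, 1.0, 0], 0]
    - [[-3.0, 1.0, 0], 0]

```text
time: 3.0
tool_pos: [0.8654, 0.0425, 0.1971]
tool_rot: [3.118, 0.065, 2.835]
contact_force: [-0.3, 0.2, 0.2]
opening: 0.0914
grip_force: 0.0
```

Run:
```python
from h import *
s=robot.observe(); print(s['time'],s['tool_pos'],s['tool_rot'],s['qpos'])
```

```text
3.0 [0.86539285 0.0425321  0.19714441] [3.11755698 0.0645411  2.83500318] [-0.04137905  1.18738507  0.03672211  0.00654418  1.84890192 -1.30434937]
```

step_arm:
  motion:
    - [[1.0, -0.36, 0], 0]
    - [[2.0, -0.7, 0], 0]
    - [[3.0, -1.0, 0], 0]
    - [[3.0, -1.0, 0], 0]

```text
time: 3.5
tool_pos: [0.6978, 0.0394, 0.1866]
tool_rot: [3.117, 0.066, 2.835]
contact_force: [1.6, 0.1, 1.0]
opening: 0.0919
grip_force: 0.0
```

Run:
```python
from h import *
s=robot.observe(); print(s['time'],s['tool_pos'],s['tool_rot'],s['qpos'])
```

```text
3.5 [0.69777709 0.03939481 0.18661927] [3.11705904 0.06638278 2.83467909] [-0.05631059  0.67052417  1.13234319  0.00766789  1.26834761 -1.32303426]
```

The achieved tilt carries over between calls. So I can ratchet the tool to about 55° from vertical at the reach limit, grip the cup slantwise with the jaws level, and pour by spinning half a turn about the tool axis. First I'll spin to yaw 0 and raise the tool.

step_arm:
  motion:
    - [[0, 0, -0.2], 0.16]
    - [[0, 0, -0.4], 0.32]
    - [[0, 0, -0.6], 0.48]
    - [[0, 0, -0.8], 0.64]
    - [[0, 0, -1], 0.8]
    - [[0, 0, -1.2], 0.96]
    - [[0, 0, -1.4], 1.12]
    - [[0, 0, -1.6], 1.28]
    - [[0, 0, -1.8], 1.42]

```text
time: 4.62
tool_pos: [0.6919, 0.0392, 0.295]
tool_rot: [3.074, -0.014, 1.411]
contact_force: [0.3, -0.9, 0.6]
opening: 0.0918
grip_force: 0.0
```

step_arm:
  motion:
    - [[0, 0, 0], 0.16]
    - [[0, 0, 0], 0.32]
    - [[0, 0, 0], 0.48]
    - [[0, 0, 0], 0.64]
    - [[0, 0, 0], 0.8]
    - [[0, 0, 0], 0.96]
    - [[0, 0, 0], 1.12]
    - [[0, 0, 0], 1.28]
    - [[0, 0, 0], 1.41]

```text
time: 5.75
tool_pos: [0.6919, 0.0391, 0.2945]
tool_rot: [-3.138, -0.069, 0.001]
contact_force: [-0.1, 0.0, -0.0]
opening: 0.0921
grip_force: 0.0
```

step_arm:
  motion:
    - [[1, 0, 0], 0]
    - [[2, 0, 0], 0]
    - [[3, 0, 0], 0]
    - [[5, 0, 0], 0]

```text
time: 6.25
tool_pos: [0.8434, 0.0377, 0.2831]
tool_rot: [-3.137, -0.103, 0.005]
contact_force: [-15.8, -0.5, 13.2]
opening: 0.092
grip_force: 0.0
```

Run:
```python
from h import *
s=robot.observe(); print(s['time'],s['tool_pos'],s['tool_rot'],s['qpos'],s['qpos'][[1,2,4]].sum())
```

```text
6.25 [0.84341454 0.03766562 0.28307848] [-3.13675951 -0.10306887  0.00537332] [-0.04974759  1.085007    0.03560155  0.01116149  1.9183156   1.51976659] 3.038924152961515
```

step_arm:
  motion:
    - [[1, 0, 0], 0]

```text
time: 6.38
tool_pos: [0.8604, 0.0362, 0.2677]
tool_rot: [-3.135, -0.136, 0.005]
contact_force: [-0.1, -0.3, 0.4]
opening: 0.0921
grip_force: 0.0
```

step_arm:
  motion:
    - [[1, 0, 0], 0]

```text
time: 6.5
tool_pos: [0.8771, 0.0348, 0.2626]
tool_rot: [-3.134, -0.182, 0.005]
contact_force: [-0.1, -0.1, 0.3]
opening: 0.0924
grip_force: 0.0
```

step_arm:
  motion:
    - [[1, 0, 0], 0]

```text
time: 6.62
tool_pos: [0.8922, 0.0335, 0.257]
tool_rot: [-3.133, -0.222, 0.005]
contact_force: [-1.1, -0.1, -0.0]
opening: 0.092
grip_force: 0.0
```

Run:
```python
from h import *
s=robot.observe(); print(s['time'],s['tool_pos'],s['tool_rot'],s['qpos'],s['qpos'][[1,2,4]].sum(),s['contact_force'])
```

```text
6.625 [0.89218753 0.03345784 0.25698499] [-3.13294689 -0.22168661  0.00464749] [-0.05559751  1.1235746   0.03665274  0.02226929  1.76052991  1.51621389] 2.920757249737785 [-1.05251992 -0.08773305 -0.01176941]
```

step_arm:
  motion:
    - [[1.04, 0, 0], 0]

```text
time: 6.75
tool_pos: [0.907, 0.0321, 0.253]
tool_rot: [-3.132, -0.263, 0.004]
contact_force: [-0.2, 0.4, 0.2]
opening: 0.0921
grip_force: 0.0
```

step_arm:
  motion:
    - [[1.04, 0, 0], 0]

```text
time: 6.88
tool_pos: [0.9208, 0.0309, 0.2515]
tool_rot: [-3.13, -0.304, 0.004]
contact_force: [-0.0, -0.1, -0.0]
opening: 0.092
grip_force: 0.0
```

step_arm:
  motion:
    - [[1.04, 0, 0], 0]

```text
time: 7.0
tool_pos: [0.9338, 0.0297, 0.2526]
tool_rot: [-3.129, -0.345, 0.003]
contact_force: [0.5, -0.6, 0.3]
opening: 0.0919
grip_force: 0.0
```

step_arm:
  motion:
    - [[1, 0, 0.3], 0]

```text
time: 7.12
tool_pos: [0.9513, 0.0288, 0.2423]
tool_rot: [-3.128, -0.388, 0.003]
contact_force: [-0.4, 0.6, 0.3]
opening: 0.0921
grip_force: 0.0
```

step_arm:
  motion:
    - [[1, 0, 0.3], 0]

```text
time: 7.25
tool_pos: [0.9673, 0.0279, 0.2305]
tool_rot: [-3.127, -0.426, 0.002]
contact_force: [-0.2, 0.6, -0.2]
opening: 0.0917
grip_force: 0.0
```

step_arm:
  motion:
    - [[1, 0, 0.3], 0]

```text
time: 7.38
tool_pos: [0.9822, 0.0271, 0.2233]
tool_rot: [-3.126, -0.466, 0.001]
contact_force: [0.2, -0.6, 0.9]
opening: 0.0916
grip_force: 0.0
```

Run:
```python
from h import *
s=robot.observe(); print(s['time'],s['tool_pos'],s['tool_rot'],s['qpos'],s['qpos'][[1,2,4]].sum(),s['contact_force'])
```

```text
7.375 [0.98223063 0.02709152 0.22330784] [-3.12561552e+00 -4.65562787e-01  1.37660785e-03] [-0.06420511  1.19341619  0.03703508  0.04572144  1.44750594  1.50651597] 2.6779572091505073 [ 0.16071119 -0.64488822  0.85091325]
```

step_arm:
  motion:
    - [[1, 0, -0.3], 0]

```text
time: 7.5
tool_pos: [0.9837, 0.0258, 0.2461]
tool_rot: [-3.124, -0.495, 0.0]
contact_force: [0.5, 0.4, 0.2]
opening: 0.0919
grip_force: 0.0
```

step_arm:
  motion:
    - [[1, 0, -0.3], 0]

```text
time: 7.62
tool_pos: [0.9856, 0.0246, 0.2836]
tool_rot: [-3.124, -0.543, 0.0]
contact_force: [-0.3, 0.4, 0.5]
opening: 0.0921
grip_force: 0.0
```

step_arm:
  motion:
    - [[1.04, 0, 0], 0]

```text
time: 7.75
tool_pos: [0.9931, 0.0237, 0.301]
tool_rot: [-3.123, -0.588, -0.001]
contact_force: [0.6, -0.5, 1.1]
opening: 0.0917
grip_force: 0.0
```

step_arm:
  motion:
    - [[1.04, 0, 0], 0]

```text
time: 7.88
tool_pos: [0.9998, 0.0227, 0.313]
tool_rot: [-3.121, -0.625, -0.002]
contact_force: [0.1, 0.1, 0.2]
opening: 0.0915
grip_force: 0.0
```

step_arm:
  motion:
    - [[1.04, 0, 0], 0]

```text
time: 8.0
tool_pos: [1.0053, 0.0217, 0.3284]
tool_rot: [-3.12, -0.662, -0.003]
contact_force: [-0.8, 0.3, -0.6]
opening: 0.0919
grip_force: 0.0
```

step_arm:
  motion:
    - [[1.04, 0, 0], 0]

```text
time: 8.12
tool_pos: [1.0097, 0.0207, 0.3466]
tool_rot: [-3.119, -0.7, -0.004]
contact_force: [-0.2, -0.5, 0.5]
opening: 0.092
grip_force: 0.0
```

step_arm:
  motion:
    - [[1.04, 0, 0], 0]

```text
time: 8.25
tool_pos: [1.0129, 0.0198, 0.3668]
tool_rot: [-3.117, -0.739, -0.005]
contact_force: [0.0, -0.3, -0.2]
opening: 0.0916
grip_force: 0.0
```

step_arm:
  motion:
    - [[1.04, 0, 0], 0]

```text
time: 8.38
tool_pos: [1.015, 0.0189, 0.3882]
tool_rot: [-3.116, -0.777, -0.007]
contact_force: [0.4, -0.4, 0.1]
opening: 0.0921
grip_force: 0.0
```

step_arm:
  motion:
    - [[1.04, 0, 0], 0]

```text
time: 8.5
tool_pos: [1.0161, 0.018, 0.4108]
tool_rot: [-3.114, -0.815, -0.008]
contact_force: [-0.1, -0.6, 0.3]
opening: 0.092
grip_force: 0.0
```

step_arm:
  motion:
    - [[1.04, 0, 0], 0]

```text
time: 8.62
tool_pos: [1.016, 0.0171, 0.4341]
tool_rot: [-3.113, -0.853, -0.009]
contact_force: [0.1, 0.7, 0.6]
opening: 0.0916
grip_force: 0.0
```

Run:
```python
from h import *
s=robot.observe(); print(s['time'],s['tool_pos'],s['tool_rot'],s['qpos'],s['qpos'][[1,2,4]].sum(),s['contact_force'])
```

```text
8.625 [1.01601778 0.01710359 0.43412645] [-3.1128887  -0.85262363 -0.00947838] [-0.08349256  1.02221303  0.03700935  0.08942455  1.2337604   1.49230324] 2.2929827752737015 [0.12433081 0.6997693  0.64703136]
```

```bash
cat > kin.py <<'E'
import numpy as np
D=[([.342728,1.525,1.275369],(np.hypot(.15788,.50031),.24305)),([.372244,1.479298,1.290201],(np.hypot(.54038,.03243),.2435)),
([1.1491,.04487,1.94637],(.8359,.2255)),([1.187385,.036722,1.848902],(.8664,.1971)),([.670524,1.132343,1.268348],(.6989,.1866)),
([1.085007,.035602,1.918316],(.8443,.2831)),([1.1235746,.0366527,1.76053],(.8928,.257)),([1.193416,.037035,1.447506],(.9826,.2233)),([1.022213,.037009,1.23376],(1.0162,.4341))]
A=[];b=[]
for q,(r,z) in D:
    s=np.cumsum(q)
    # a,h,l1,l2,L,e(elbow offset perp)
    A+= [[1,0,np.sin(s[0]),np.sin(s[1]),np.sin(s[2]),np.cos(s[1])],[0,1,np.cos(s[0]),np.cos(s[1]),np.cos(s[2]),-np.sin(s[1])]]; b+=[r,z]
x,res,rk,_=np.linalg.lstsq(np.array(A),np.array(b),rcond=None)
if __name__=='__main__':
    print(np.round(x,4),rk,np.abs(np.array(A)@x-b).max())
    a,h,l1,l2,L,e=x
    l2e=np.hypot(l2,e); off=np.arctan2(e,l2)
    for al in [.7,.8,.9,1.0,1.1]:
        for nm,r,z in [('cup',.54,.07),('ringbearing',.48,.09),('bin',.60,.15),('bin',.62,.13)]:
            wr=r-L*np.sin(al)-a; wz=z+L*np.cos(al)-h; d=np.hypot(wr,wz)
            c=(d*d-l1*l1-l2e*l2e)/(2*l1*l2e)
            if abs(c)>1: print(al,nm,'unreach');continue
            t=np.arccos(c); q2=np.arctan2(wr,wz)-np.arctan2(l2e*np.sin(t),l1+l2e*np.cos(t)); q3=t-off
            print(al,nm,np.round([q2,q3,np.pi-al-q2-q3],2))
E
python3 kin.py
```

```text
[0.006  0.2242 0.5047 0.3789 0.3028 0.045 ] 6 0.0005512406322880081
0.7 cup [ 0.49  2.26 -0.31]
0.7 ringbearing [ 0.38  2.4  -0.34]
0.7 bin [0.37 2.05 0.02]
0.7 bin [ 0.43  2.02 -0.01]
0.8 cup [ 0.54  2.33 -0.53]
0.8 ringbearing [ 0.44  2.47 -0.57]
0.8 bin [ 0.38  2.12 -0.16]
0.8 bin [ 0.45  2.09 -0.2 ]
0.9 cup [ 0.6   2.39 -0.76]
0.9 ringbearing [ 0.53  2.54 -0.83]
0.9 bin [ 0.41  2.19 -0.36]
0.9 bin [ 0.48  2.16 -0.4 ]
1.0 cup [ 0.69  2.44 -0.99]
1.0 ringbearing [ 0.65  2.6  -1.11]
1.0 bin [ 0.46  2.26 -0.57]
1.0 bin [ 0.53  2.22 -0.6 ]
1.1 cup [ 0.8   2.48 -1.24]
1.1 ringbearing [ 0.81  2.65 -1.41]
1.1 bin [ 0.52  2.31 -0.79]
1.1 bin [ 0.59  2.27 -0.82]
```

```bash
cat > ik.py <<'E'
import numpy as np
from scipy.spatial.transform import Rotation as R
from scipy.optimize import least_squares
from kin import x
a,h,l1,l2,L,e=x
lo=np.array([-2.53,-.77,.04,-1,.28,-3.11]); hi=np.array([2.53,2.02,2.7,4.14,2.66,3.11])
def E(ax,t): return R.from_euler(ax,t).as_matrix()
def fk(q):
    B=E('z',q[0]); F=B@E('y',q[1]+q[2]); W=F@E('z',S4*q[3])@E('y',q[4])
    p=B@[a,0,0]+[0,0,h]+B@E('y',q[1])@[0,0,l1]+F@[e,0,l2]+W@[0,0,L]
    return p,W@E('z',q[5]-C6)
S4,C6=1,np.pi/2
def ik(p,Rt,q0):
    def f(q):
        pp,r=fk(q); return np.r_[(pp-p)*5,R.from_matrix(r.T@Rt).as_rotvec()]
    s=least_squares(f,np.clip(q0,lo+1e-6,hi-1e-6),bounds=(lo,hi)); return s.x,np.abs(s.fun).max()
def tool(alpha,psi,spin=0): # tool tilted outward by alpha toward yaw psi, jaw level
    return E('z',psi)@E('y',np.pi-alpha)@E('z',spin)
E
python3 - <<'E'
from ik import *; import ik
q=[-.08349256,1.02221303,.03700935,.08942455,1.2337604,1.49230324]
meas=R.from_euler('xyz',[-3.1128887,-.85262363,-.00947838]).as_matrix()
for S in (1,-1):
    ik.S4=S
    p,r=fk(q); print(S,p,R.from_matrix(r.T@meas).as_rotvec())
ik.S4=1
print(R.from_matrix(tool(.85,0).T@meas).as_rotvec())
E
```

```text
1 [ 1.01430832 -0.05927789  0.43454397] [ 7.57877985e-09  4.07033899e-09 -3.14159265e+00]
-1 [ 1.01005224 -0.110135    0.43454397] [ 0.02038029 -0.25911089 -3.07154191]
[ 0.00425313 -0.03382197 -3.13519943]
```

```bash
python3 - <<'E'
import re
s=open('ik.py').read()
s=s.replace("from kin import x\na,h,l1,l2,L,e=x","""Q=np.array([[1.119001,.342728,1.525,-.00004,1.275369],[-.0818206,.372244,1.479298,.0003,1.290201],[-.03636895,1.1491,.04487,.0020757,1.94637],[-.04137905,1.187385,.036722,.006544,1.848902],[-.05631059,.670524,1.132343,.00767,1.268348],[-.0497476,1.085007,.035602,.01116,1.918316],[-.0555975,1.1235746,.0366527,.02227,1.76053],[-.06420511,1.193416,.037035,.04572,1.447506],[-.08349256,1.022213,.037009,.0894245,1.23376]])
P=np.array([[.15788,.50031,.24305],[.54038,.03243,.2435],[.834557,.046667,.225456],[.865393,.042532,.197144],[.697777,.039395,.186619],[.843415,.037666,.283078],[.892188,.033458,.256985],[.98223,.027092,.223308],[1.016018,.017104,.434126]])""")
s=s.replace("[a,0,0]","[a,D,0]").replace("np.pi/2\ndef","-np.pi/2\ndef")
s=s.replace("S4,C6=","def fitres(v):\n    global a,h,l1,l2,L,e,D\n    a,h,l1,l2,L,e,D=v\n    return np.concatenate([fk(np.r_[q,0])[0]-p for q,p in zip(Q,P)])\nS4,C6=",1)
s=s.replace("E('z',spin)","E('z',np.pi+spin)")
s+="v=least_squares(fitres,[.006,.224,.505,.379,.303,.045,.07]).x; err=abs(fitres(v)).max()\n"
open('ik.py','w').write(s)
E
cat > plan.py <<'E'
from ik import *
print(np.round(v,4),err)
q0=np.array([-.08349256,1.02221303,.03700935,.08942455,1.2337604,1.49230324])
def path(wps,q,al,psi,n=12):
    p0=np.array(wps[0][0]); s0=wps[0][1]
    for p,sp in wps[1:]:
        p=np.array(p)
        for t in np.linspace(0,1,n+1)[1:]:
            q,er=ik(p0+(p-p0)*t,tool(al,psi,s0+(sp-s0)*t),q)
            if er>2e-3: print('   ERR',np.round(p0+(p-p0)*t,3),round(er,4),np.round(q,2))
        print(p,sp,np.round(q,2),round(er,4)); p0,s0=p,sp
    return q
for al in (.85,.95,1.0):
    print('alpha',al)
    path([((1.016,.017,.434),0),((.85,-.3,.40),0),((.62,-.35,.3),0),((.56,-.15,.25),0),((.54,.034,.2),0),((.54,.034,.07),0),((.54,.034,.25),0),((.59,-.24,.2),0),((.59,-.24,.15),0),((.59,-.24,.15),-2.9),((.59,-.24,.15),0),((.54,.034,.25),0),((.435,.207,.2),0),((.435,.207,.09),0)],q0,al,0)
E
python3 plan.py
```

```text
[0.     0.2229 0.5062 0.3796 0.3011 0.0465 0.0764] 4.2081503126567554e-06
alpha 0.85
[ 0.85 -0.3   0.4 ] 0 [-0.56  0.65  0.87  0.52  0.92  0.85] 0.0
[ 0.62 -0.35  0.3 ] 0 [-0.87  0.39  1.59  0.95  0.79  0.13] 0.0
[ 0.56 -0.15  0.25] 0 [-0.63  0.18  2.06  1.26  0.48 -0.11] 0.0
   ERR [ 0.547 -0.027  0.217] 0.0143 [-0.34  0.17  2.22  1.82  0.28 -0.49]
   ERR [ 0.545 -0.012  0.213] 0.0226 [-0.31  0.18  2.24  1.98  0.28 -0.63]
   ERR [0.543 0.003 0.208] 0.0287 [-0.27  0.19  2.26  2.18  0.28 -0.8 ]
   ERR [0.542 0.019 0.204] 0.0374 [-0.22  0.2   2.28  2.39  0.28 -0.98]
   ERR [0.54  0.034 0.2  ] 0.0423 [-0.16  0.21  2.29  2.6   0.28 -1.15]
[0.54  0.034 0.2  ] 0 [-0.16  0.21  2.29  2.6   0.28 -1.15] 0.0423
   ERR [0.54  0.034 0.189] 0.028 [-0.15  0.23  2.29  2.67  0.28 -1.22]
   ERR [0.54  0.034 0.178] 0.0127 [-0.14  0.25  2.29  2.73  0.28 -1.26]
[0.54  0.034 0.07 ] 0 [-0.14  0.57  2.36  2.97  0.64 -1.52] 0.0
   ERR [0.54  0.034 0.175] 0.0079 [-0.14  0.26  2.29  2.74  0.28 -1.28]
   ERR [0.54  0.034 0.19 ] 0.0291 [-0.15  0.23  2.29  2.67  0.28 -1.21]
   ERR [0.54  0.034 0.205] 0.0484 [-0.1
[... 5309 characters left out ...]
9  0.65 -3.11]
   ERR [ 0.59 -0.24  0.15] 0.1471 [-0.78  0.47  1.96  1.49  0.61 -3.11]
   ERR [ 0.59 -0.24  0.15] 0.2145 [-0.75  0.45  1.91  1.3   0.56 -3.11]
[ 0.59 -0.24  0.15] -2.9 [-0.75  0.45  1.91  1.3   0.56 -3.11] 0.2145
   ERR [ 0.59 -0.24  0.15] 0.1471 [-0.78  0.47  1.96  1.49  0.61 -3.11]
   ERR [ 0.59 -0.24  0.15] 0.0779 [-0.8   0.49  2.02  1.69  0.65 -3.11]
   ERR [ 0.59 -0.24  0.15] 0.0076 [-0.81  0.52  2.08  1.9   0.7  -3.11]
[ 0.59 -0.24  0.15] 0 [-0.81  0.52  2.08  1.92  0.7  -0.96] 0.0
[0.54  0.034 0.25 ] 0 [-0.15  0.12  2.29  2.69  0.29 -1.21] 0.0
[0.435 0.207 0.2  ] 0 [ 0.57  0.23  2.39  4.06  0.61 -2.06] 0.0
[0.435 0.207 0.09 ] 0 [ 0.57  0.62  2.48  3.73  0.97 -1.6 ] 0.0
```

The fitted kinematic model is exact to microns. A tilt of 1.0 rad gives a feasible route if I swing in via −y, with a pour spin in the positive sense. Next is the rest of the ratchet.

step_arm:
  motion:
    - [[1.04, 0, 0], 0]

```text
time: 8.75
tool_pos: [1.0149, 0.0162, 0.4582]
tool_rot: [-3.111, -0.89, -0.011]
contact_force: [1.2, -0.5, -0.1]
opening: 0.0921
grip_force: 0.0
```

step_arm:
  motion:
    - [[1.04, 0, 0], 0]

```text
time: 8.88
tool_pos: [1.0127, 0.0153, 0.483]
tool_rot: [-3.109, -0.926, -0.013]
contact_force: [0.6, 0.1, 0.2]
opening: 0.0918
grip_force: 0.0
```

step_arm:
  motion:
    - [[1.04, 0, 0], 0]

```text
time: 9.0
tool_pos: [1.0094, 0.0144, 0.5084]
tool_rot: [-3.107, -0.962, -0.015]
contact_force: [-0.9, 0.1, -0.3]
opening: 0.0919
grip_force: 0.0
```

step_arm:
  motion:
    - [[1.04, 0, 0], 0]

```text
time: 9.12
tool_pos: [1.0049, 0.0134, 0.5343]
tool_rot: [-3.105, -0.998, -0.017]
contact_force: [0.3, 0.3, -0.1]
opening: 0.0919
grip_force: 0.0
```

```bash
cat >> h.py <<'E'
def go(p,T=None):
    T=pose() if T is None else T; return np.round(T[:3,:3].T@(np.array(p)-T[:3,3])/.06,3)
E
python3 - <<'E'
from h import *
s=robot.observe(); T=pose(s); print(s['time'],s['tool_pos'],s['tool_rot'],s['qpos']); z=T[:3,2]; print('z',z,'alpha',np.arccos(-z[2]),'psi',np.arctan2(z[1],z[0]),'jawy',T[:3,1])
for p in [(.85,-.3,.42),(.62,-.35,.3),(.56,-.15,.25),(.54,.034,.2)]: print(p,go(p))
E
```

```text
9.125 [1.00493681 0.01343228 0.53433097] [-3.10532962 -0.99792    -0.01733642] [-0.0925973   0.93715495  0.03701826  0.107854    1.17435936  1.48804166]
z [ 0.84029517  0.02169137 -0.54169503] alpha 0.9983440112992771 psi 0.025808257889781232 jawy [ 0.01313807 -0.99972055 -0.01965212]
(0.85, -0.3, 0.42) [-2.952  5.226 -1.251]
(0.62, -0.35, 0.3) [-6.702  6.048 -3.407]
(0.56, -0.15, 0.25) [-7.976  2.719 -3.723]
(0.54, 0.034, 0.2) [-8.885 -0.335 -3.486]
```

step_arm:
  motion:
    - [[-0.42, 0.75, -0.18], -0.023]
    - [[-0.84, 1.5, -0.36], -0.023]
    - [[-1.27, 2.24, -0.54], -0.023]
    - [[-1.7, 3.0, -0.71], -0.023]
    - [[-2.1, 3.73, -0.9], -0.023]
    - [[-2.53, 4.5, -1.07], -0.023]
    - [[-2.95, 5.23, -1.25], -0.023]
    - [[-3.7, 5.4, -1.7], -0.023]
    - [[-4.45, 5.55, -2.1], -0.023]
    - [[-5.2, 5.7, -2.55], -0.023]

```text
time: 10.38
tool_pos: [0.71, -0.3293, 0.3473]
tool_rot: [3.14, -0.997, 0.026]
contact_force: [-0.7, 0.0, 0.8]
opening: 0.0916
grip_force: 0.0
```

Run:
```python
from h import *
s=robot.observe(); T=pose(s); print(s['time'],s['tool_pos'],s['tool_rot'],s['qpos']); z=T[:3,2]; print('alpha',np.arccos(-z[2]),'psi',np.arctan2(z[1],z[0]),'jawy',T[:3,1])
for p in [(.62,-.35,.3),(.56,-.15,.25),(.54,.034,.2)]: print(p,go(p))
```

```text
10.375 [ 0.709959   -0.32930809  0.34729858] [ 3.13963107 -0.99680556  0.02603703] [-0.76793929  0.44649405  1.45923845  1.08058407  0.74400238  0.12355061]
alpha 0.9968068022521765 psi 0.023701090642186964 jawy [ 0.02438737 -0.99970202  0.00106511]
(0.62, -0.35, 0.3) [-1.481  0.307 -0.838]
(0.56, -0.15, 0.25) [-2.676 -3.05  -1.158]
(0.54, 0.034, 0.2) [-3.514 -6.125 -0.925]
```

step_arm:
  motion:
    - [[-0.75, 0.15, -0.42], 0]
    - [[-1.48, 0.3, -0.84], 0]
    - [[-1.72, -0.4, -0.9], 0]
    - [[-1.96, -1.1, -0.97], 0]
    - [[-2.2, -1.75, -1.03], 0]
    - [[-2.44, -2.4, -1.1], 0]
    - [[-2.68, -3.05, -1.16], 0]
    - [[-2.9, -3.8, -1.1], 0]
    - [[-3.1, -4.6, -1.04], 0]
    - [[-3.3, -5.4, -0.98], 0]

```text
time: 11.62
tool_pos: [0.5472, -0.0134, 0.2155]
tool_rot: [3.141, -0.999, 0.026]
contact_force: [1.6, 0.0, 0.9]
opening: 0.0918
grip_force: 0.0
```

step_arm:
  motion:
    - [[-0.1, -0.35, 0.02], 0]
    - [[-0.2, -0.7, 0.05], 0]
    - [[-0.2, -0.7, 0.05], 0]

```text
time: 12.0
tool_pos: [0.5423, 0.0289, 0.2035]
tool_rot: [-3.14, -0.998, 0.027]
contact_force: [0.4, -0.1, -0.0]
opening: 0.0915
grip_force: 0.0
```

Run:
```python
from h import *
s=robot.observe(); T=pose(s); print(s['time'],s['tool_pos'],s['tool_rot'],s['qpos']); z=T[:3,2]; print('alpha',np.arccos(-z[2]),'psi',np.arctan2(z[1],z[0]),'jawy',T[:3,1])
c,Tc=cam('wrist'); save(c,'w2.png')
print(proj(c,Tc,[.5426,.0332,.085]),go([.5426,.0332,.071]))
c,Tc=cam('side'); print('side cup pred',proj(c,Tc,[.5426,.0332,.085]),proj(c,Tc,[.5426,.0332,.0])); cv2.imwrite('pics/s2.png',cv2.resize(c['pixels'][120:280,180:420],None,fx=3,fy=3)[:,:,::-1])
```

```text
12.0 [0.54229774 0.0288768  0.20351148] [-3.1400663  -0.99754953  0.02677981] [-0.1917143   0.24082754  2.34926782  2.72427696  0.47011334 -1.31426511]
alpha 0.9975502828486522 psi 0.02859658196089496 jawy [ 2.80584730e-02 -9.99605941e-01 -8.27836344e-04]
[318.13279881 328.81010018] [-1.861 -0.084  1.2  ]
side cup pred [312.12592036 201.49616326] [312.36487067 228.10351183]
```

View pics/w2.png

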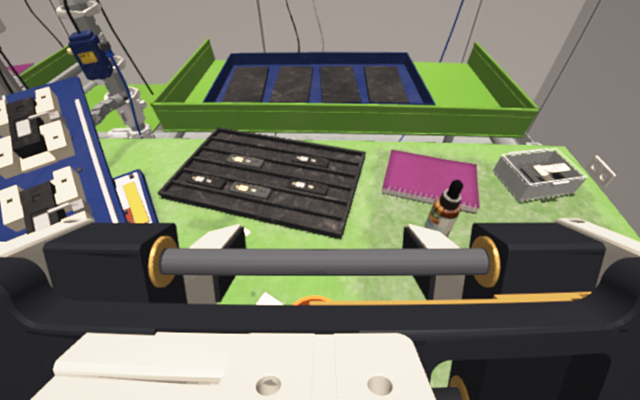

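View pics/s2.png

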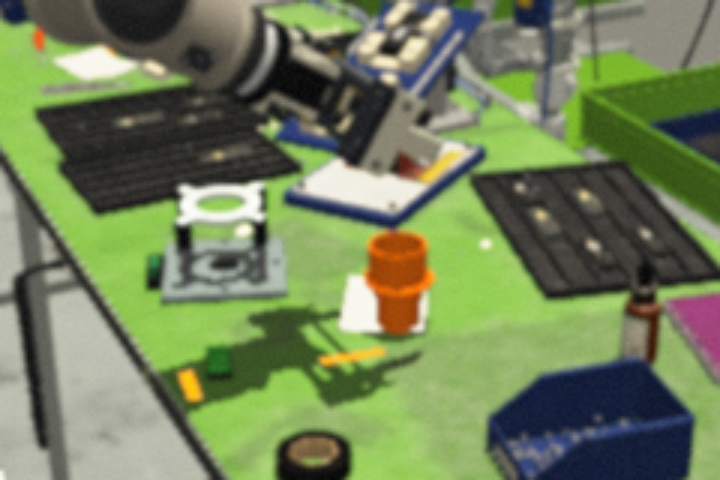

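The side crop shows the cup rim at (398,244) and its base at (399,325). In full-image pixels that agrees with the predictions to within about 1 px. The wrist view is blocked by the gripper. I'll descend and grip.

step_arm:
  motion:
    - [[-0.4, -0.06, 0.26], 0]
    - [[-0.9, -0.09, 0.6], 0]
    - [[-1.4, -0.09, 0.93], 0]
    - [[-1.7, -0.09, 1.13], 0]
    - [[-1.85, -0.09, 1.23], 0]
    - [[-1.85, -0.09, 1.23], 0]
    - [[-1.85, -0.09, 1.23], 0]
  hand: 0

```text
time: 12.98
tool_pos: [0.5448, 0.0325, 0.0708]
tool_rot: [-3.14, -0.999, 0.023]
contact_force: [0.2, 0.3, -0.3]
opening: 0.0915
grip_force: 0.0
```

step_arm:
  motion:
    - [[0, 0, 0], 0]
    - [[0, 0, 0], 0]
    - [[0, 0, 0], 0]
    - [[0, 0, 0], 0]
    - [[0, 0, 0], 0]
    - [[0, 0, 0], 0]
  hand: 255
  squeeze: 35

```text
time: 13.72
tool_pos: [0.5446, 0.0334, 0.0706]
tool_rot: [-3.14, -0.999, 0.026]
contact_force: [-1.1, 4.6, 5.6]
opening: 0.0559
grip_force: 35.0
```

step_arm:
  motion:
    - [[0.35, 0, -0.23], 0]
    - [[0.9, 0, -0.58], 0]
    - [[1.4, 0, -0.9], 0]
    - [[1.8, 0, -1.16], 0]
    - [[1.8, 0, -1.16], 0]

```text
time: 14.35
tool_pos: [0.5445, 0.0327, 0.2002]
tool_rot: [3.141, -1.0, 0.025]
contact_force: [1.0, -0.5, -1.1]
opening: 0.0558
grip_force: 34.9
```

Run:
```python
from h import *
s=robot.observe(); print(s['time'],s['tool_pos'],s['tool_rot'],s['qpos'],s['grip_force'],s['contact_force'])
T=pose(s)
for p in [(.605,-.222,.2),(.605,-.222,.15)]: print(go(p,T))
c,Tc=cam('side'); save(c,'s3.png')
import ik
q,e=ik.ik(np.array([.605,-.222,.13]),T[:3,:3],s['qpos']); print(np.round(q,2),e)
```

```text
14.35 [0.54449972 0.03273733 0.20021751] [ 3.1413974  -1.00040401  0.02539449] [-0.17410449  0.25530465  2.3489285   2.77377729  0.48178044 -1.35046461] 34.93245791149093 [ 0.98539337 -0.5080276  -1.13645765]
[0.483 4.27  0.76 ]
[-0.218  4.27   1.21 ]
[-0.76  0.57  2.08  2.    0.71 -1.03] 4.206635040304718e-12
```

step_arm:
  motion:
    - [[0.05, 0.5, 0.1], 0]
    - [[0.14, 1.2, 0.22], 0]
    - [[0.23, 2.0, 0.36], 0]
    - [[0.32, 2.8, 0.5], 0]
    - [[0.4, 3.6, 0.64], 0]
    - [[0.48, 4.27, 0.76], 0]
    - [[0.1, 4.27, 1.0], 0]
    - [[-0.22, 4.27, 1.21], 0]
    - [[-0.22, 4.27, 1.21], 0]
    - [[-0.22, 4.27, 1.21], 0]

```text
time: 15.65
tool_pos: [0.6047, -0.2213, 0.1471]
tool_rot: [-3.137, -0.997, 0.022]
contact_force: [0.1, 0.9, -0.8]
opening: 0.0561
grip_force: 34.9
```

step_arm:
  motion:
    - [[0, 0, 0], 0.18]
    - [[0, 0, 0], 0.36]
    - [[0, 0, 0], 0.54]
    - [[0, 0, 0], 0.72]
    - [[0, 0, 0], 0.9]
    - [[-0.05, 0, 0.03], 1.08]
    - [[-0.1, 0, 0.07], 1.26]
    - [[-0.2, 0, 0.13], 1.44]
    - [[-0.3, 0, 0.19], 1.6]
    - [[-0.3, 0, 0.19], 1.72]

```text
time: 16.9
tool_pos: [0.6048, -0.2214, 0.127]
tool_rot: [-2.149, 0.13, -1.628]
contact_force: [0.3, 1.1, -2.9]
opening: 0.0558
grip_force: 34.9
```

Run:
```python
from h import *
s=robot.observe(); print(s['time'],s['tool_pos'],s['tool_rot'],s['qpos'],s['grip_force'],s['contact_force'])
c,Tc=cam('side'); cv2.imwrite('pics/s4.png',cv2.resize(c['pixels'][150:310,280:500],None,fx=3,fy=3)[:,:,::-1])
```

```text
16.9 [ 0.60481511 -0.22144723  0.12700255] [-2.14884733  0.12950408 -1.6280929 ] [-0.75860357  0.57622651  2.07835775  1.99957822  0.7121368   0.68525435] 34.94430176603146 [ 0.27724695  1.08839429 -2.88041251]
```

View pics/s4.png

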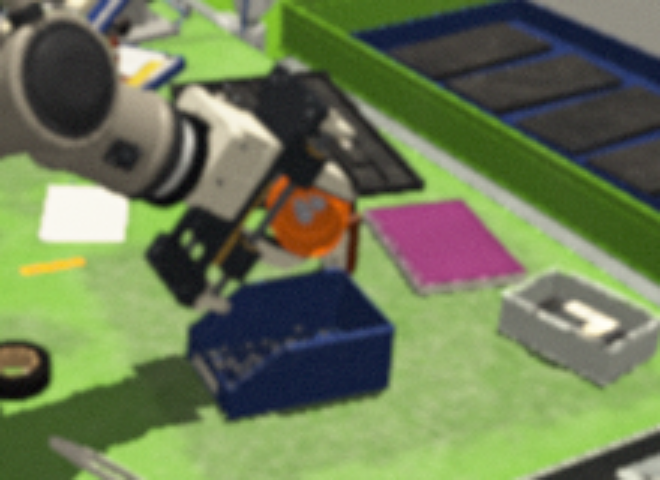

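The cup's mouth at (310,215) faces −y above the bin, nearly level, with the balls still inside. I'll continue the spin slowly.

step_arm:
  motion:
    - [[0, 0, 0], 0.1]
    - [[0, 0, 0], 0.2]
    - [[0, 0, 0], 0.3]
    - [[0, 0, 0], 0.4]
    - [[0, 0, 0], 0.5]
    - [[0, 0, 0], 0.6]
    - [[0, 0, 0], 0.7]
    - [[0, 0, 0], 0.8]
    - [[0, 0, 0], 0.9]
    - [[0, 0, 0], 1.0]

```text
time: 18.2
tool_pos: [0.605, -0.2216, 0.1277]
tool_rot: [-2.576, 0.875, -2.425]
contact_force: [0.4, -0.1, -1.3]
opening: 0.0557
grip_force: 35.0
```

step_arm:
  motion:
    - [[0, 0, 0], 0.13]
    - [[0, 0, 0], 0.26]
    - [[0, 0, 0], 0.38]
    - [[0, 0, 0], 0.38]
    - [[0, 0, 0], 0.38]
    - [[0, 0, 0], 0.38]
    - [[0, 0, 0], 0.38]

```text
time: 19.08
tool_pos: [0.6047, -0.2217, 0.1266]
tool_rot: [-3.077, 0.996, -3.039]
contact_force: [0.6, 0.3, -0.9]
opening: 0.0559
grip_force: 35.0
```

Run:
```python
from h import *
s=robot.observe(); print(s['time'],s['tool_pos'],s['tool_rot'],s['qpos'],s['grip_force'],s['contact_force'])
c,Tc=cam('side'); a=cv2.resize(c['pixels'][170:310,300:440],None,fx=2.8,fy=2.8)
c,Tc=cam('top'); b=cv2.resize(c['pixels'][120:260,340:480],None,fx=2.8,fy=2.8)
cv2.imwrite('pics/s5.png',np.hstack([a,b])[:,:,::-1])
```

```text
19.075 [ 0.60465956 -0.22166624  0.12659797] [-3.07725622  0.99642887 -3.03864572] [-0.75895515  0.57689189  2.0785119   2.00015869  0.71208586  2.05930567] 34.97602629193352 [ 0.55903345  0.30388628 -0.94464613]
```

View pics/s5.png

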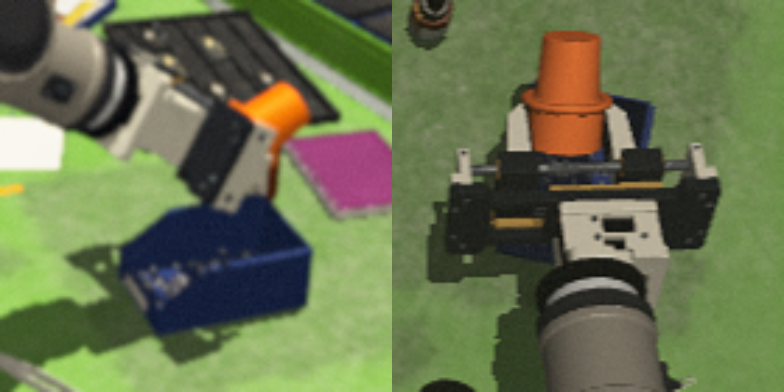

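The side crop shows the balls lying in the front of the bin near (165,280), and the top crop shows the cup fully tipped. I'll raise and spin back, then check the bin and ring while the arm is clear.

step_arm:
  motion:
    - [[-0.12, 0, -0.08], -0.15]
    - [[-0.25, 0, -0.16], -0.33]
    - [[-0.38, 0, -0.24], -0.5]
    - [[-0.5, 0, -0.32], -0.68]
    - [[-0.62, 0, -0.4], -0.86]
    - [[-0.75, 0, -0.48], -1.04]
    - [[-0.87, 0, -0.56], -1.22]
    - [[-1.0, 0, -0.64], -1.4]
    - [[-1.1, 0, -0.71], -1.57]
    - [[-1.1, 0, -0.71], -1.72]

```text
time: 20.42
tool_pos: [0.6047, -0.2189, 0.2058]
tool_rot: [-2.152, -0.165, -1.437]
contact_force: [0.4, 0.3, -1.8]
opening: 0.0558
grip_force: 34.9
```

step_arm:
  motion:
    - [[0, 0, 0], -0.18]
    - [[0, 0, 0], -0.36]
    - [[0, 0, 0], -0.54]
    - [[0, 0, 0], -0.72]
    - [[0, 0, 0], -0.9]
    - [[0, 0, 0], -1.08]
    - [[0, 0, 0], -1.26]
    - [[0, 0, 0], -1.38]
    - [[0, 0, 0], -1.38]

```text
time: 21.55
tool_pos: [0.6045, -0.2189, 0.205]
tool_rot: [-3.138, -0.998, 0.023]
contact_force: [0.1, -0.3, -1.7]
opening: 0.0557
grip_force: 34.9
```

Run:
```python
from h import *
s=robot.observe(); T=pose(s); print(s['time'],s['tool_pos'],s['tool_rot'],s['qpos'],s['grip_force'],T[:3,1])
for p in [(.545,.033,.2),(.44,.205,.2)]: print(go(p,T))
ct,Tt=cam('top'); cs,Ts=cam('side')
a=cv2.resize(cs['pixels'][230:300,335:420],None,fx=4,fy=4,interpolation=cv2.INTER_CUBIC); b=cv2.resize(cs['pixels'][165:235,220:290],None,fx=4,fy=4,interpolation=cv2.INTER_CUBIC)
cv2.imwrite('pics/s6.png',np.hstack([a,b])[:,:,::-1])
im=ct['pixels']; g=im.min(2); m=(g>150).astype(np.uint8); m[:200]=0;m[275:]=0;m[:,:170]=0;m[:,:][:,235:]=0
m2=cv2.morphologyEx(m,cv2.MORPH_OPEN,np.ones((2,2),np.uint8))
cn,hi=cv2.findContours(m,cv2.RETR_CCOMP,cv2.CHAIN_APPROX_NONE)
for i,k in enumerate(cn):
    if len(k)>20:
        e=cv2.fitEllipse(k); print(hi[0][i][3],np.round(e[0],2),np.round(e[1],1),np.round(onz(ct,Tt,e[0],.08),4))
```

```text
21.55 [ 0.60445694 -0.21888201  0.20495051] [-3.1383789  -0.99755888  0.02280339] [-0.75443447  0.40720025  2.03046626  1.74452975  0.64417136 -0.70731559] 34.9345020731198 [ 0.02550062 -0.99967329 -0.00174299]
[-0.555 -4.222 -0.694]
[-1.468 -7.132 -2.099]
-1 [199.31 238.57] [42.6 43.4] [0.436  0.2099 0.08  ]
0 [199.31 238.53] [25.  25.4] [0.436  0.2099 0.08  ]
```

View pics/s6.png

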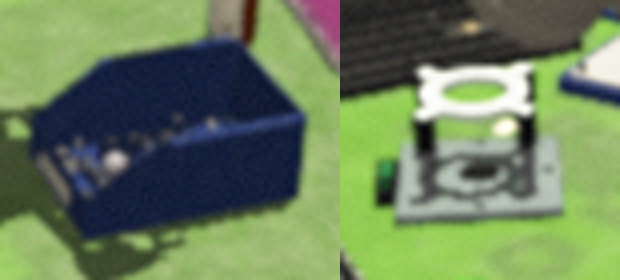

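The left crop shows at least one ball at (113,160) in the bin, with the rest clustered behind the low wall. The right crop shows the ring centred at (478,90). I'll cross-check the ring with the side camera and plan the approach.

Run:
```python
from h import *
import ik
cs,Ts=cam('side'); print('side ring pred',proj(cs,Ts,[.436,.2099,.08]),'seen 254.5,187.5')
im=cs['pixels']; g=im.min(2); m=(g>150).astype(np.uint8); m[:175]=0;m[203:]=0;m[:,:232]=0;m[:,275:]=0
cn,hi=cv2.findContours(m,cv2.RETR_CCOMP,cv2.CHAIN_APPROX_NONE)
for i,k in enumerate(cn):
    if len(k)>12: e=cv2.fitEllipse(k); print(hi[0][i][3],np.round(e[0],2),np.round(e[1],1),np.round(onz(cs,Ts,e[0],.08),4))
s=robot.observe(); T=pose(s); q=s['qpos']; p0=T[:3,3]
for p in [(.56,-.05,.2),(.545,.033,.19),(.49,.13,.175),(.438,.21,.165),(.438,.21,.09)]:
    for t in np.linspace(0,1,7)[1:]: q,e=ik.ik(p0+(np.array(p)-p0)*t,T[:3,:3],q)
    p0=np.array(p); print(p,np.round(q,2),round(e,5),go(p,T))
```

```text
side ring pred [253.88511665 187.00076131] seen 254.5,187.5
-1 [255.37 198.9 ] [ 6.9 19. ] [0.4112 0.1312 0.08  ]
-1 [253.01 187.56] [12.9 34.3] [0.4323 0.2073 0.08  ]
3 [253.19 187.15] [ 6.2 16.4] [0.4338 0.2099 0.08  ]
(0.56, -0.05, 0.2) [-0.43  0.28  2.3   2.33  0.53 -1.09] 0.0 [-0.44  -2.833 -0.515]
(0.545, 0.033, 0.19) [-0.17  0.28  2.36  2.8   0.51 -1.37] 0.0 [-0.7   -4.221 -0.604]
(0.49, 0.13, 0.175) [ 0.19  0.3   2.44  3.38  0.61 -1.68] 0.0 [-1.389 -5.86  -1.202]
(0.438, 0.21, 0.165) [ 0.55  0.35  2.43  3.86  0.7  -1.85] 0.0 [-1.984 -7.214 -1.81 ]
(0.438, 0.21, 0.09) [ 0.55  0.62  2.48  3.68  0.96 -1.59] 0.0 [-3.034 -7.21  -1.132]
```

step_arm:
  motion:
    - [[-0.15, -0.9, -0.17], 0]
    - [[-0.3, -1.9, -0.34], 0]
    - [[-0.44, -2.83, -0.52], 0]
    - [[-0.57, -3.5, -0.56], 0]
    - [[-0.7, -4.22, -0.6], 0]
    - [[-1.05, -5.0, -0.9], 0]
    - [[-1.39, -5.86, -1.2], 0]
    - [[-1.7, -6.5, -1.5], 0]
    - [[-1.99, -7.21, -1.82], 0]
    - [[-1.99, -7.21, -1.82], 0]

```text
time: 22.95
tool_pos: [0.4344, 0.2141, 0.1638]
tool_rot: [-3.137, -0.996, 0.031]
contact_force: [0.7, 0.2, -1.1]
opening: 0.0554
grip_force: 34.9
```

step_arm:
  motion:
    - [[0, 0, 0], 0]
    - [[0, 0, 0], 0]
    - [[0, 0, 0], 0]

```text
time: 23.32
tool_pos: [0.4378, 0.2078, 0.1644]
tool_rot: [-3.14, -0.998, 0.02]
contact_force: [0.8, 0.5, -1.2]
opening: 0.0556
grip_force: 34.9
```

Run:
```python
from h import *
s=robot.observe(); T=pose(s); print(s['time'],s['tool_pos'],s['tool_rot'],s['qpos'],s['grip_force'],s['contact_force'])
for p in [(.4375,.21,.165),(.4375,.21,.115),(.4375,.21,.103),(.4375,.21,.09)]: print(go(p,T))
# cup seen by side cam
cs,Ts=cam('side'); hsv=cv2.cvtColor(cs['pixels'],cv2.COLOR_RGB2HSV); m=cv2.inRange(hsv,(2,150,90),(16,255,255)); m[:130]=0;m[230:]=0;m[:,:215]=0;m[:,295:]=0
ys,xs=np.nonzero(m); 
for y in range(ys.min(),ys.max()+1,3): k=xs[ys==y]; print(y,k.min(),k.max(),end=' | ') if len(k) else None
print()
c0=T[:3,3]-[.002,0,0]
for dz in (.0144,-.0196,-.0706): print(dz,proj(cs,Ts,c0+[0,0,dz]))
ct,Tt=cam('top'); a=cv2.resize(cs['pixels'][150:230,215:295],None,fx=4,fy=4,interpolation=cv2.INTER_CUBIC); b=cv2.resize(ct['pixels'][145:225,370:440],None,fx=4,fy=4,interpolation=cv2.INTER_CUBIC)
cv2.imwrite('pics/s7.png',np.hstack([a,b])[:,:,::-1])
```

```text
23.325 [0.43778671 0.20776975 0.16442063] [-3.13959366 -0.99797791  0.020399  ] [ 0.54698642  0.3463613   2.43285603  3.85283633  0.70020519 -1.84847185] 34.935108451809356 [ 0.81576662  0.5429472  -1.23635079]
[ 0.006 -0.037 -0.009]
[-0.694 -0.036  0.443]
[-0.862 -0.036  0.552]
[-1.045 -0.036  0.669]
130 243 244 | 154 256 262 | 157 255 263 | 160 260 262 | 166 262 265 | 169 248 265 | 172 247 261 | 175 246 261 | 178 246 261 | 181 247 260 | 184 250 258 | 
0.0144 [252.02308026 156.22386156]
-0.0196 [252.73796596 167.11900389]
-0.0706 [253.78820008 183.0459288 ]
```

View pics/s7.png

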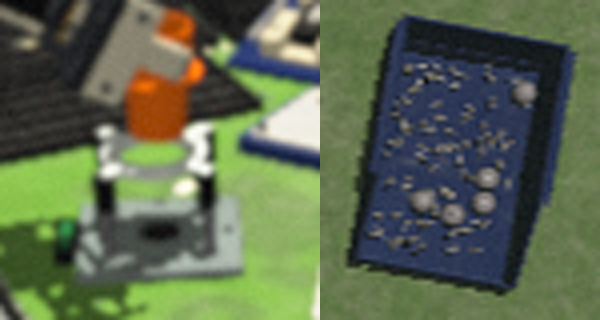

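The right crop shows all five balls in the bin, at (525,92), (487,178), (484,203), (424,200) and (453,214). The left crop shows the upright cup centred over the ring. I'll lower it.

step_arm:
  motion:
    - [[-0.17, -0.04, 0.11], 0]
    - [[-0.35, -0.04, 0.22], 0]
    - [[-0.52, -0.04, 0.33], 0]
    - [[-0.69, -0.04, 0.44], 0]
    - [[-0.75, -0.04, 0.48], 0]
    - [[-0.8, -0.04, 0.51], 0]
    - [[-0.86, -0.04, 0.55], 0]
    - [[-0.86, -0.04, 0.55], 0]
    - [[-0.86, -0.04, 0.55], 0]

```text
time: 24.55
tool_pos: [0.4365, 0.2117, 0.1033]
tool_rot: [-3.14, -0.998, 0.024]
contact_force: [-3.8, -2.0, 3.1]
opening: 0.0553
grip_force: 34.8
```

Run:
```python
from h import *
s=robot.observe(); T=pose(s); print(s['time'],s['tool_pos'],s['tool_rot'],s['contact_force'],s['torque'],s['grip_force'])
for p in [(.4375,.21,.095),(.4375,.21,.0895)]: print(go(p,T))
```

```text
24.55 [0.43653088 0.21168081 0.1033242 ] [-3.14027724 -0.99814839  0.02431988] [-3.7932022  -1.98549807  3.0910493 ] [-0.53970187  0.62514558 -0.37663462] 34.77442593891283
[-0.108  0.029  0.088]
[-0.185  0.029  0.138]
```

step_arm:
  motion:
    - [[-0.02, 0.033, -0.03], 0]
    - [[-0.02, 0.033, -0.03], 0]
    - [[-0.02, 0.033, -0.03], 0]

```text
time: 24.92
tool_pos: [0.4352, 0.2105, 0.1036]
tool_rot: [-3.139, -1.0, 0.024]
contact_force: [2.3, 1.5, 3.1]
opening: 0.0558
grip_force: 34.9
```

step_arm:
  motion:
    - [[-0.04, 0, 0.025], 0]
    - [[-0.08, 0, 0.05], 0]
    - [[-0.12, 0, 0.08], 0]
    - [[-0.15, 0, 0.1], 0]
    - [[-0.18, 0, 0.115], 0]
    - [[-0.18, 0, 0.115], 0]
    - [[-0.18, 0, 0.115], 0]
    - [[-0.18, 0, 0.115], 0]

```text
time: 25.92
tool_pos: [0.4352, 0.2105, 0.0912]
tool_rot: [-3.139, -1.002, 0.025]
contact_force: [0.5, 3.0, 9.5]
opening: 0.0558
grip_force: 34.8
```

Run:
```python
from h import *
s=robot.observe(); T=pose(s); print(s['time'],s['tool_pos'],s['tool_rot'],s['contact_force'],s['torque'],s['grip_force'])
print(go([.4345,.2097,.0893],T))
```

```text
25.925 [0.43524308 0.21048048 0.09121455] [-3.13891284 -1.0015051   0.02460074] [0.53792539 3.03321646 9.53080181] [ 0.01307131 -0.75566502  0.52701857] 34.842647618716
[-0.034  0.013  0.006]
```

step_arm:
  motion:
    - [[-0.012, 0, 0.008], 0]
    - [[-0.022, -0.005, 0.014], 0]
    - [[-0.022, -0.005, 0.014], 0]
    - [[-0.022, -0.005, 0.014], 0]
    - [[-0.022, -0.005, 0.014], 0]
    - [[-0.022, -0.005, 0.014], 0]

```text
time: 26.68
tool_pos: [0.4353, 0.2105, 0.0897]
tool_rot: [-3.139, -1.002, 0.024]
contact_force: [0.5, 2.2, 9.2]
opening: 0.0556
grip_force: 34.8
```

Run:
```python
from h import *
s=robot.observe(); T=pose(s); print(s['time'],s['tool_pos'],s['contact_force'],s['grip_force'],abs(s['qvel']).max())
cs,Ts=cam('side'); im=cs['pixels']
hsv=cv2.cvtColor(im,cv2.COLOR_RGB2HSV); m=cv2.inRange(hsv,(2,150,90),(16,255,255)); m[:150]=0;m[230:]=0;m[:,:225]=0;m[:,285:]=0
ys,xs=np.nonzero(m)
for y in range(ys.min(),ys.max()+1,2): k=xs[ys==y]; print(y,k.min(),k.max(),end=' | ') if len(k) else None
# ring displacement: white bottom edge of ring vs prediction at pressed heights
g=(im.min(2)>150).astype(np.uint8); g[:175]=0;g[215:]=0;g[:,:232]=0;g[:,275:]=0
yy,xx=np.nonzero(g); print('\nring white rows',yy.min(),yy.max(),'cols',xx.min(),xx.max())
for z in (.08,.065): print(z,proj(cs,Ts,[.435,.21,z]),proj(cs,Ts,[.435,.21,z]) )
```

```text
26.675 [0.43525904 0.21050951 0.08974482] [0.464521   2.19495866 9.16392061] 34.823278864860185 0.0020674359662358555
175 255 257 | 177 256 262 | 179 256 263 | 181 256 262 | 183 258 261 | 189 262 264 | 191 261 264 | 193 249 262 | 195 251 258 | 199 260 260 | 201 248 260 | 203 248 261 | 205 248 261 | 207 250 259 | 
ring white rows 184 214 cols 236 274
0.08 [253.55751979 187.05227691] [253.55751979 187.05227691]
0.065 [253.86137138 191.60254153] [253.86137138 191.60254153]
```

step_arm:
  motion:
    - [[-0.014, 0, 0.009], 0]
    - [[-0.028, 0, 0.018], 0]
    - [[-0.028, 0, 0.018], 0]
    - [[-0.028, 0, 0.018], 0]
    - [[-0.028, 0, 0.018], 0]
    - [[-0.028, 0, 0.018], 0]

```text
time: 27.48
tool_pos: [0.4353, 0.2105, 0.0878]
tool_rot: [-3.139, -1.002, 0.024]
contact_force: [-0.4, 3.3, 11.7]
opening: 0.0553
grip_force: 34.8
```

Run:
```python
from h import *
s=robot.observe(); T=pose(s); print(s['time'],s['tool_pos'],s['contact_force'],s['grip_force'],abs(s['qvel']).max())
cs,Ts=cam('side')
# template match: ring strip (white) first picture vs now, rows shift of the front white rim
im=cs['pixels']; ref=cv2.imread('pics/s3.png')[:,:,::-1]
t=ref[178:197,233:248].copy(); t2=ref[178:197,260:275].copy()
for a,x0 in ((t,233),(t2,260)):
    r=cv2.matchTemplate(np.ascontiguousarray(im[172:212,x0-4:x0+19]),np.ascontiguousarray(a),cv2.TM_CCOEFF_NORMED); _,v,_,l=cv2.minMaxLoc(r); y=l[1]
    col=r[:,l[0]]; sub=0.5*(col[y-1]-col[y+1])/(col[y-1]-2*col[y]+col[y+1]); print('shift px',l[0]-4,y+sub-6,v,'-> mm',(y+sub-6)/4.55*15)
```

```text
27.475 [0.43525841 0.21049907 0.08784683] [-0.4032512   3.26720409 11.70046154] 34.812195236481784 0.0007734713861266173
shift px 1 6.023548 0.6067543625831604 -> mm 19.857851
shift px 1 5.0861807 0.5339664220809937 -> mm 16.767628
```

```bash
python3 -c "
from cell import robot
print(robot.hand_in())"
```

```text
the job is handed in; nothing more can be done
None
```

Handed in at about 27.5 s of the 64 s, with no verdict returned yet. All five balls are in the bin, and the gripped cup is upright in the ring, pressing it down about 17 of 18 mm, estimated from the tool height and wrist force.

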